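# Clear the discharge tray of sealed sample cases into the transport tote

### The arm

A 6-joint arm with a two-finger parallel gripper is mounted at the origin on the work surface. World frame = base frame: x ahead of the robot, y to its left, z up, the work surface at z = 0. Lengths are in mm, angles in rad, forces in N, time in s.
With the tool pointing down it reaches from about 300 to 1000 mm from the base axis. Payload 5.1 kg.
Tool frame: the origin (TCP) lies on the centre line of the jaws, within the pads' length; the fingertips stand 17 mm ahead of it and the grasp point (between the pads) lies 2 mm behind it; x points along the fingers, y is the direction in which the jaws open and shut, and the axes are right-handed (so a half turn about x gives the same grasp; the last joint's range is limited). The gripper opens to 95 mm and grips with 3 to 60 N. Pads are 20 mm wide; open, the fingers measure 119 mm over their backs; the gripper's body (75 mm by 180 mm) begins 59 mm behind the grasp point.
Start: joints at [-0.083, 0.124, 1.65, -0, 1.367, -0.083], TCP at [649.988, -0.028, 201.756] pointing down, gripper open.
Joint ranges: [-2.61, 2.61], [-1.02, 2.33], [0.03, 2.71], [-1.35, 4.49], [0.32, 2.68], [-2.91, 2.91]. Speed limits (rad/s): [2.57, 2.57, 3.14, 3.14, 3.14, 3.14].

### API

Orientations are given as a rotation vector (axis times angle).
In Python, from plant import ctrl, eyes, nets gives the robot as it stands.
- The arm moves only by the tool apply_moves, never from a script. Its argument "increments" is text: rows parted by semicolons, each of 7 numbers parted by spaces: the shift along the tool's x, y, z in m, then the turn, a rotation vector about the tool's x, y, z in rad, then the finger opening in m, from 0 to 0.0951. A call has 1 to 12 rows; each row is the pose to reach, as a shift and turn from the pose commanded when the call began, along the tool's axes at that moment; what a row does not reach only later rows make up. A row lasts 1/10 s, in which the tool goes at most 50 mm and 8.59 degrees, less where a joint would pass 70% of its speed; a pose out of reach is approached as far as the arm can. A call with a gripper value outside its range is refused whole. The fingers move at their own pace and stop on an object; "squeeze" is the grip in N (left out, the last holds). Time passes only in rows, so rows that repeat a pose let the fingers close. It gives the time, the measured TCP pose, the force and the opening at its end, in the units of the state.
- ctrl.read_state(): the state, without advancing time (a new reading comes with each control period).
- eyes.snapshot(name): name is "scene" or "side" or "wrist"; returns the picture (384x512x3 uint8, red, green, blue); there is no depth.
- eyes.get_calibration(name): a dict with "camera_matrix" (3x3 intrinsics, pixels), "dist_coeffs" ([k1, k2, p1, p2, k3] as OpenCV has them; the pictures are not rectified), "T" (4x4, takes a point from camera to world coordinates). Camera axes: x right, y down, z forward; pixel columns grow to the right and rows downward; lengths in mm; the calibration is good to about 2 mm. A picture is of the moment at which its call begins: read the wrist's pose just before it. get_calibration takes no time and is no camera call; for the wrist camera it gives the pose at the moment of the call.
- ctrl.finish_job(): hands the job in, once; it reports no verdict.
Trained networks look in the newest picture that a camera, given by its name, has taken for a name from the list of things; names that differ only in an ending like _2 or _b are one class to them, and where a whole thing is asked for, a point or a joint stands for the part that bears it (a point fixed in the world has none). Each returns a list of dicts, best first, with "p" (0 to 1); they miss things now and then, are a little off and sometimes report something else, mostly with a low value. They report only what shows in the picture. A call takes as long as a camera call. They do not tell look-alikes from the thing itself.
- nets.masks_of(camera, query): "region" (384x512 bool, what is visible of it) and "position" ([row, column] in pixels, amid what is visible of it).
The state is a dict: "time_s": time; "joint_pos": joint angles; "qvel": joint speeds; "joint_torque": joint torques, N m; "tcp_pos": TCP position; "orientation": TCP orientation; "force": force on the tool from outside, world axes, zero at the start; "moment": the same for the moment, N m; "grip_width": finger opening in mm.
Only numpy, scipy, OpenCV 4.12 (cv2) and the standard library are available. Lean on these libraries where they do the work, as an engineer would, in place of code of your own. Each camera call takes 0.05 s, during which the arm holds its last target.

### The job

Two sealed sample cases, one flat and one taller, have come to rest against the back of the discharge catch tray: get both of them into the grey transport tote docked at the tray's open side, so that each ends up lying flat on the tote's floor, lid up. They are too wide to grip and too close to the walls to get behind, so slide them; touch down slowly and never lean hard on their lids (they dent), do not tip them over, and leave the case and the jar that are already in the tote standing in it.

Things in the scene. Friction and masses are not known exactly. Their poses are not given: they have to be found in the camera images.
- tray: Fixed polished steel catch tray. Origin on the bench below the middle of its open edge (lip); y runs from lip to back wall, so cases leave towards -y into the tote; z up. Floor 40 mm above the bench, clear x -112 to 112, y 0 to 190 mm; no wall at the lip, the others 6 mm thick, 35 mm above the floor. Slippery to cases (friction about 0.3); finger pads grip lids much better.
- tray_back (a point): Middle of the top edge of the tray's back wall, 75 mm above the bench, at tray y = 193 mm; axes as the tray's. Behind it a chute plate climbs to about 135 mm above the bench at tray y = 305; the white and blue machine housing, 340 mm wide and 240 mm high, begins at tray y = 310.
- tote: Fixed grey plastic tote, open on top, its open mouth against the lip. Origin on the bench below the middle of the mouth, axes parallel to the tray's. Inside x -122 to 122, y 0 (mouth) to -242 mm. Floor 30 mm above the bench, 10 mm lower than the tray's: cases drop over this step as they are pushed in. Three walls, 6 mm thick, rise 60 mm above its floor.
- flat_case: To collect: closed aluminium case 95 x 95 mm, 30 mm high, flat lid, 0.25 to 0.5 kg. Origin at the centre of its underside, z up. Starts on the tray floor, left or right, nearly square, 1 to 11 mm from the back wall, 5 to 20 mm from side wall and other case. Lid dents above 160 N of finger contact (touch down slower than 50 mm/s); 10 to 30 N drags it by friction.
- tall_case: To collect: closed aluminium case 95 x 95 mm, 50 mm high, flat lid, 0.35 to 0.7 kg. Origin at the centre of its underside, z up. Starts beside the flat one, likewise against the back wall. Same pressing: 10 to 30 N drags it, over 160 N dents it.
- old_case: A flat case (95 x 95 x 30 mm) collected earlier, lying loose at the far end of the tote, left or right. Stays in the tote. Origin at the centre of its underside.
- jar: Plain closed jar, 52 mm in diameter, 75 mm high, standing loose at the far end of the tote beside the old case. Must not be knocked over. Origin at the centre of its underside.
Mind the look-alikes: they are no part of the job. Leave any blue look-alike of the tall_case alone. Leave any yellow look-alike of the flat_case alone.

How it is judged:
By the outcome, as a careful person would: the job done as asked, in the order asked, and still so for the second after the job is handed in, with the robot touching nothing.
It also fails if it takes over 58 s, if anything falls off the work surface, if the arm or the gripper's body presses on something with over 40 N, if the wrist force passes 120 N, or if a joint passes its speed limit or range.

## Working session

There is one attempt and no reset: what is moved stays moved. The work goes in short steps, Python scripts to look and compute and a tool call to move; the robot and the scene stay as the last step left them, time stands still between calls to the robot, and variables do not carry over. Pictures are saved under pics/ and viewed, and the job is handed in when it is done.

Besides the shell and the picture viewer there is one more tool, called after ">>>" as name(argument=value, ...) on one line, values as JSON. apply_moves: Moves the arm, as the interface text tells. Its arguments: {"type":"object","properties":{"increments":{"type":"string"},"squeeze":{"type":"number"}},"required":["increments"]}

```bash
mkdir -p pics; ls; cat > h.py <<'E'
import numpy as np, cv2
from plant import ctrl, eyes, nets
def snap(cam,fn):
    im=eyes.snapshot(cam); cv2.imwrite('pics/'+fn,cv2.cvtColor(im,cv2.COLOR_RGB2BGR)); return im
def ray(cam,px,z):
    c=eyes.get_calibration(cam);K=np.array(c['camera_matrix']);d=np.array(c['dist_coeffs']);T=np.array(c['T'])
    p=cv2.undistortPoints(np.array(px,float).reshape(-1,1,2),K,d).reshape(-1,2)
    o=T[:3,3];r=np.c_[p,np.ones(len(p))]@T[:3,:3].T
    return o+r*((z-o[2])/r[:,2])[:,None]
def proj(cam,P):
    c=eyes.get_calibration(cam);K=np.array(c['camera_matrix']);d=np.array(c['dist_coeffs']);T=np.linalg.inv(np.array(c['T']))
    rv=cv2.Rodrigues(T[:3,:3])[0]
    return cv2.projectPoints(np.array(P,float).reshape(-1,1,3),rv,T[:3,3],K,d)[0].reshape(-1,2)
E
python3 - <<'E'
from h import *
s=ctrl.read_state();print({k:np.round(v,3) for k,v in s.items()})
for c in('scene','side','wrist'):
    snap(c,c+'0.png'); print(c,np.round(eyes.get_calibration(c)['T'],2).tolist())
    for q in('tray','tote','flat_case','tall_case','jar','old_case'):
        for m in nets.masks_of(c,q)[:4]: print(c,q,round(m['p'],2),np.round(m['position']),m['region'].sum())
E
```

```text
pics
{'time_s': np.float64(0.0), 'joint_pos': array([-0.083,  0.125,  1.652, -0.   ,  1.367, -0.083]), 'qvel': array([-0.001,  0.   , -0.002, -0.001,  0.   , -0.   ]), 'joint_torque': array([-1.0000e-03, -4.1760e+01, -3.5994e+01,  7.7000e-02,  4.9000e-02,
       -0.0000e+00]), 'tcp_pos': array([6.49345e+02, 3.30000e-02, 2.00502e+02]), 'orientation': array([ 1.208,  1.211, -1.211]), 'force': array([ 0.623, -0.256, -0.225]), 'moment': array([-0.009, -0.014,  0.078]), 'grip_width': np.float64(95.121)}
scene [[0.46, 0.51, -0.72, 1600.07], [0.89, -0.25, 0.39, -495.73], [0.02, -0.82, -0.57, 977.82], [0.0, 0.0, 0.0, 1.0]]
scene tote 0.67 [234. 216.] 4544
scene flat_case 0.57 [208. 277.] 400
scene flat_case 0.49 [161. 270.] 158
scene tall_case 0.71 [222. 289.] 652
scene tall_case 0.63 [303. 163.] 1347
scene tall_case 0.45 [172. 260.] 11
scene jar 0.88 [221. 193.] 328
scene old_case 0.89 [241. 200.] 451
side [[-1.0, -0.07, 0.04, 371.74], [-0.08, 0.77, -0.64, 1318.03], [0.01, -0.64, -0.77, 1507.07], [0.0, 0.0, 0.0, 1.0]]
side tray 0.72 [230. 200.] 9731
side tote 0.69 [151. 241.] 2687
side flat_case 0.67 [197. 232.] 470
side flat_case 0.57 [239. 329.] 692
side flat_case 0.57 [316. 231.] 856
side tall_case 0.77 [213. 288.] 689
side tall_case 0.65 [104. 195.] 62
side jar 0.56 [138. 251.] 198
side old_case 0.79 [137. 230.] 408
wrist [[1.0, -0.0, -0.0, 650.01], [-0.0, -0.96, -0.28, 78.19], [0.0, 0.28, -0.96, 384.22], [0.0, 0.0, 0.0, 1.0]]
wrist tray 0.62 [ 93. 182.] 28980
wrist tote 0.74 [205. 156.] 37336
wrist flat_case 0.98 [ 21. 124.] 5343
wrist tall_case 0.95 [ 32. 248.] 7711
wrist old_case 0.57 [322. 205.] 4155
```

View pics/scene0.png

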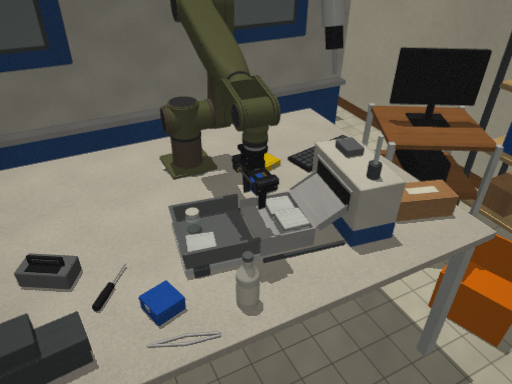

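View pics/side0.png

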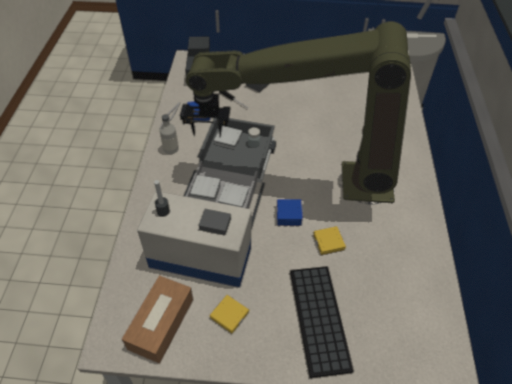

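View pics/wrist0.png

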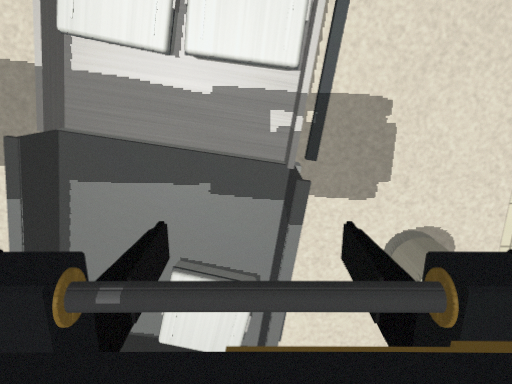

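```bash
python3 - <<'E'
from h import *
print(ray('wrist',[(62,130),(290,163)],40).round(1))
print('tops30',ray('wrist',[(58,33),(170,52)],70).round(1), '50',ray('wrist',[(186,52),(300,68)],90).round(1))
print('tops50',ray('wrist',[(58,33),(170,52)],90).round(1), '30',ray('wrist',[(186,52),(300,68)],70).round(1))
print(cv2.Rodrigues(ctrl.read_state()['orientation'])[0].round(2))
E
```

```text
[[456.2  40.8  40. ]
 [686.4   7.1  40. ]]
tops30 [[483.  125.5  70. ]
 [576.7 110.9  70. ]] 50 [[594.3 108.8  90. ]
 [687.   96.7  90. ]]
tops50 [[493.7 122.4  90. ]
 [581.3 108.8  90. ]] 30 [[590.5 110.9  70. ]
 [689.5  97.9  70. ]]
[[ 0.  1.  0.]
 [-0.  0. -1.]
 [-1.  0.  0.]]
```

>>> apply_moves(increments="-0.04 0 -0.02 0 0 0 0.095; -0.08 0 -0.04 0 0 0 0.06; -0.11 0 -0.06 0 0 0 0.03; -0.13 0 -0.07 0 0 0 0; -0.13 0 -0.07 0 0 0 0; -0.13 0 -0.07 0 0 0 0")

```text
time_s: 1.65
tcp_pos: [650.0, 69.8, 331.3]
orientation: [1.209, 1.209, -1.209]
force: [0.1, -0.3, -0.7]
grip_width: 60.2
```

```bash
python3 - <<'E'
from h import *
snap('wrist','w1.png')
for q in('tray','tote','flat_case','tall_case','jar','old_case','tray_back'):
        for m in nets.masks_of('wrist',q)[:4]: print(q,round(m['p'],2),np.round(m['position']),m['region'].sum())
print(ctrl.read_state()['tcp_pos'],ctrl.read_state()['time_s'])
E
```

```text
tote 0.58 [224. 199.] 17828
flat_case 0.64 [ 74. 166.] 6238
tall_case 0.73 [ 91. 251.] 6543
tall_case 0.58 [51. 23.] 3921
old_case 0.72 [308. 222.] 1781
tray_back 0.95 [ 96. 209.] 24405
[649.79335768  69.57830824 330.86919313] 2.05
```

View pics/w1.png

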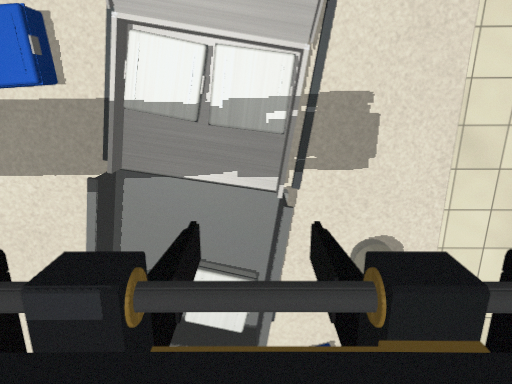

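```bash
python3 - <<'E'
from h import *
im=cv2.imread('pics/w1.png')
cv2.imwrite('pics/w1c.png',cv2.resize(im[0:200,90:330],None,fx=3.3,fy=3,interpolation=cv2.INTER_CUBIC)[:600,:792])
E
```

```text
(no output)
```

View pics/w1c.png

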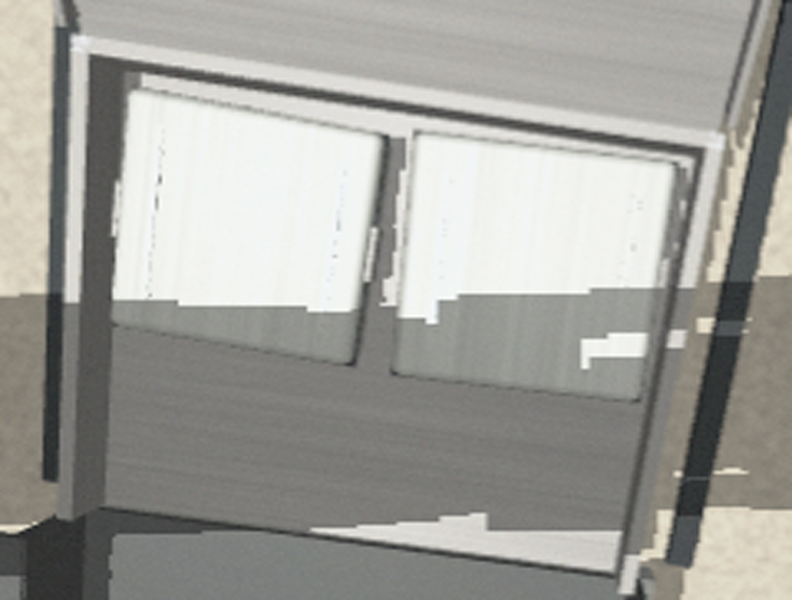

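```bash
python3 - <<'E'
from h import *
f=lambda l:[(90+x/3.3,y/3) for x,y in l]
L=f([(132,88),(386,135),(355,365),(113,325)]);R=f([(414,130),(677,163),(640,400),(392,375)])
for n,P in(('L',L),('R',R)):
  for z in(70,90):
    p=ray('wrist',P,z)[:,:2]; e=np.roll(p,-1,0)-p
    print(n,z,p.round(0).tolist(),p.mean(0).round(1),np.linalg.norm(e,axis=1).round(1),np.degrees(np.arctan2(e[0,1],e[0,0])).round(1))
bw=ray('wrist',f([(75,38),(722,135)]),75)[:,:2];lip=ray('wrist',f([(105,507),(618,573)]),40)[:,:2]
print(bw,lip)
for q in(bw,lip): d=q[1]-q[0];print(np.linalg.norm(d),np.degrees(np.arctan2(d[1],d[0])))
a=np.radians(-8.3);ex=np.array([np.cos(a),np.sin(a)]);ey=np.array([-ex[1],ex[0]])
print('origin from back',bw.mean(0)-196*ey,'lip',lip.mean(0))
E
```

```text
L 70 [[500.0, 219.0], [591.0, 202.0], [575.0, 111.0], [483.0, 127.0]] [537.5 164.7] [92.9 92.7 94.  93.4] -10.6
L 90 [[507.0, 216.0], [594.0, 199.0], [579.0, 112.0], [490.0, 128.0]] [542.6 163.9] [88.7 88.5 89.8 89.2] -10.6
R 70 [[602.0, 204.0], [699.0, 191.0], [687.0, 96.0], [590.0, 106.0]] [644.4 149.3] [97.7 96.4 98.1 98.1] -7.3
R 90 [[604.0, 201.0], [696.0, 189.0], [686.0, 98.0], [592.0, 108.0]] [644.6 149.2] [93.3 92.  93.7 93.7] -7.3
[[483.63755642 235.84979441]
 [714.11769619 201.15493611]] [[458.87552281  41.40935685]
 [681.97341598   8.46293498]]
233.07687147601303 -8.560627837467758
225.51748635309733 -8.400550740506924
origin from back [570.58381091  24.5553106 ] lip [570.4244694   24.93614592]
```

>>> apply_moves(increments="0.02 -0.03 -0.025 0.05 0 0 0.04; 0.05 -0.06 -0.05 0.1 0 0 0.04; 0.08 -0.09 -0.075 0.148 0 0 0.04; 0.115 -0.1125 -0.0947 0.148 0 0 0.04; 0.155 -0.1125 -0.0947 0.148 0 0 0.04; 0.19 -0.1125 -0.0947 0.148 0 0 0.04; 0.215 -0.1125 -0.0947 0.148 0 0 0.04; 0.228 -0.1125 -0.0947 0.148 0 0 0.04; 0.232 -0.1125 -0.0947 0.148 0 0 0.04; 0.232 -0.1125 -0.0947 0.148 0 0 0.04; 0.232 -0.1125 -0.0947 0.148 0 0 0.04")

```text
time_s: 3.15
tcp_pos: [538.8, 164.8, 101.6]
orientation: [1.319, 1.134, -1.315]
force: [0.4, -0.4, 0.2]
grip_width: 39.9
```

```bash
python3 - <<'E'
from h import *
s=ctrl.read_state();print({k:np.round(v,3).tolist() for k,v in s.items()})
print(ray('wrist',[(250,200)],30))
im=snap('wrist','w2.png')
E
```

```text
{'time_s': 3.15, 'joint_pos': [0.202, 0.016, 1.938, 0.0, 1.184, 0.35], 'qvel': [-0.0, -0.006, -0.005, -0.0, -0.001, -0.001], 'joint_torque': [0.011, -33.708, -32.965, 0.082, 0.018, -0.001], 'tcp_pos': [538.824, 164.845, 101.589], 'orientation': [1.319, 1.134, -1.315], 'force': [0.371, -0.352, 0.209], 'moment': [-0.022, 0.02, 0.029], 'grip_width': 39.877}
[[534.64828969 161.54691615  30.        ]]
```

View pics/w2.png

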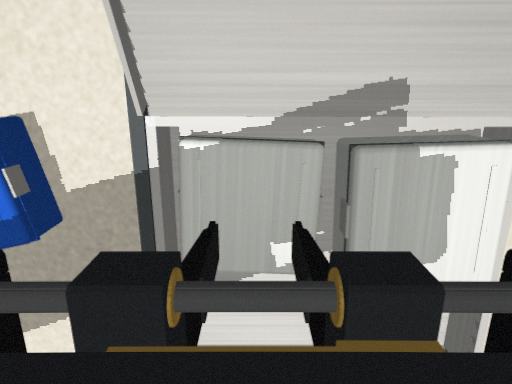

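>>> apply_moves(increments="0.004 0 0 0 0 0 0.04; 0.008 0 0 0 0 0 0.04; 0.011 0 0 0 0 0 0.04; 0.013 0 0 0 0 0 0.04; 0.014 0 0 0 0 0 0.04; 0.015 0 0 0 0 0 0.04; 0.015 0 0 0 0 0 0.04")

```text
time_s: 3.9
tcp_pos: [537.4, 164.7, 84.6]
orientation: [1.317, 1.136, -1.318]
force: [1.0, -0.1, 0.0]
grip_width: 40.1
```

>>> apply_moves(increments="0.001 0 0 0 0 0 0.04; 0.002 0 0 0 0 0 0.04; 0.003 0 0 0 0 0 0.04; 0.003 0 0 0 0 0 0.04")

```text
time_s: 4.3
tcp_pos: [537.4, 164.6, 81.5]
orientation: [1.317, 1.136, -1.318]
force: [-0.0, -0.4, -0.3]
grip_width: 40.1
```

```bash
python3 - <<'E'
from h import *
snap('wrist','w3.png'); im=snap('side','s3.png')
cv2.imwrite('pics/s3c.png',cv2.resize(cv2.imread('pics/s3.png')[120:270,150:310],None,fx=4,fy=4,interpolation=cv2.INTER_CUBIC))
print(eyes.get_calibration('wrist')['T'], proj('wrist',[[537.4,164.6,64.5],[537.4,164.6,70]]))
E
```

```text
[[ 9.89006284e-01 -1.42041244e-01 -4.11200122e-02  5.49045845e+02]
 [-1.47873493e-01 -9.49955581e-01 -2.75168720e-01  2.42032592e+02]
 [ 2.31222490e-05  2.78224153e-01 -9.60516174e-01  2.64143337e+02]
 [ 0.00000000e+00  0.00000000e+00  0.00000000e+00  1.00000000e+00]] [[254.78933282 220.64641181]
 [254.78663875 223.91851018]]
```

View pics/w3.png

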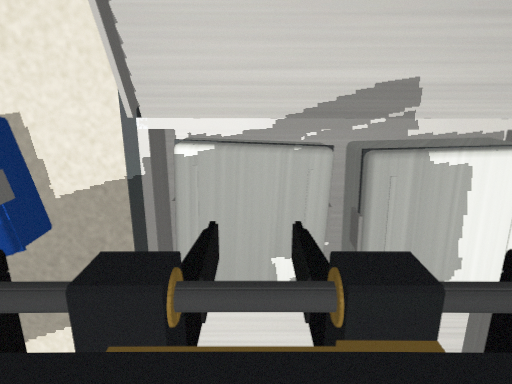

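View pics/s3c.png

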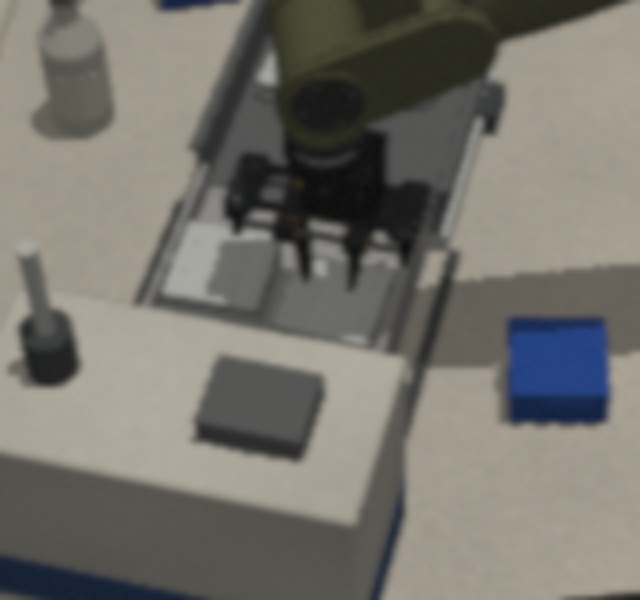

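```bash
python3 - <<'E'
from h import *
for z in(60,65,70):
  p=ray('wrist',[(177,145),(331,150)],z);print(z,p.round(1).tolist(),np.linalg.norm(p[1]-p[0]))
  p=ray('wrist',[(366,152),(512,150)],z+20);print(z,p.round(1).tolist())
for z in (35,40,45,65,70,75):
  p=ray('wrist',[(155,128),(150,128)],z);print(z,p.round(1).tolist())
E
```

```text
60 [[497.8, 218.3, 60.0], [589.8, 201.5, 60.0]] 93.49216808138847
60 [[604.7, 201.5, 80.0], [683.0, 190.7, 80.0]]
65 [[499.1, 218.9, 65.0], [588.8, 202.5, 65.0]] 91.2023023017315
65 [[603.1, 202.6, 85.0], [679.3, 192.1, 85.0]]
70 [[500.3, 219.5, 70.0], [587.8, 203.4, 70.0]] 88.91243652207467
70 [[601.6, 203.7, 90.0], [675.7, 193.5, 90.0]]
35 [[479.4, 228.7, 35.0], [476.1, 229.2, 35.0]]
40 [[480.9, 229.0, 40.0], [477.7, 229.5, 40.0]]
45 [[482.4, 229.3, 45.0], [479.3, 229.8, 45.0]]
65 [[488.5, 230.5, 65.0], [485.6, 230.9, 65.0]]
70 [[490.0, 230.8, 70.0], [487.2, 231.2, 70.0]]
75 [[491.6, 231.0, 75.0], [488.8, 231.4, 75.0]]
```

>>> apply_moves(increments="0.001 0 0 0 0 0 0.04; 0.002 0 0 0 0 0 0.04; 0.003 0 0 0 0 0 0.04; 0.003 0 0 0 0 0 0.04")

```text
time_s: 4.8
tcp_pos: [537.4, 164.6, 78.5]
orientation: [1.317, 1.136, -1.318]
force: [-0.5, -0.2, 0.3]
grip_width: 39.8
```

>>> apply_moves(increments="0.001 0 0 0 0 0 0.04; 0.002 0 0 0 0 0 0.04; 0.003 0 0 0 0 0 0.04; 0.003 0 0 0 0 0 0.04")

```text
time_s: 5.2
tcp_pos: [537.3, 164.6, 75.5]
orientation: [1.317, 1.136, -1.318]
force: [0.4, 0.1, 0.1]
grip_width: 39.9
```

```bash
python3 - <<'E'
from h import *
snap('wrist','w4.png'); 
cv2.imwrite('pics/w4c.png',cv2.resize(cv2.imread('pics/w4.png')[100:300,110:370],None,fx=3,fy=3,interpolation=cv2.INTER_CUBIC))
s=ctrl.read_state();R=cv2.Rodrigues(s['orientation'])[0];t=s['tcp_pos']
for dx in(10,17,25):
  print(dx,proj('wrist',[t+R@np.array([dx,sy*y,z]) for sy in(-1,1) for y in (20,32) for z in(-10,10)]).round(0).tolist())
E
```

```text
10 [[222.0, 209.0], [223.0, 240.0], [202.0, 209.0], [203.0, 240.0], [288.0, 209.0], [287.0, 240.0], [308.0, 209.0], [307.0, 240.0]]
17 [[223.0, 206.0], [224.0, 235.0], [203.0, 206.0], [205.0, 235.0], [287.0, 206.0], [286.0, 235.0], [306.0, 206.0], [305.0, 235.0]]
25 [[224.0, 202.0], [225.0, 230.0], [205.0, 202.0], [207.0, 230.0], [286.0, 202.0], [285.0, 230.0], [304.0, 202.0], [303.0, 230.0]]
```

View pics/w4c.png

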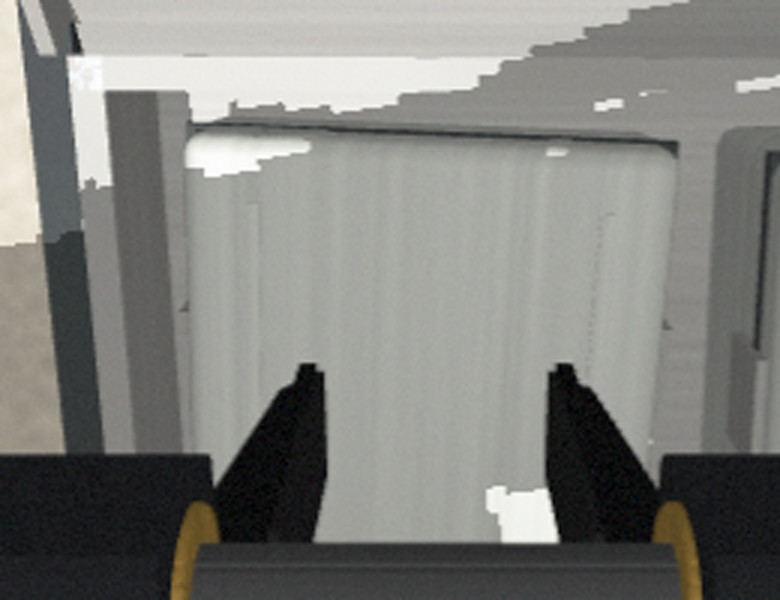

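>>> apply_moves(increments="0.001 0 0 0 0 0 0.04; 0.002 0 0 0 0 0 0.04; 0.003 0 0 0 0 0 0.04; 0.003 0 0 0 0 0 0.04")

```text
time_s: 5.65
tcp_pos: [537.3, 164.7, 72.5]
orientation: [1.317, 1.136, -1.318]
force: [-0.3, -0.4, 0.4]
grip_width: 40.1
```

```bash
python3 - <<'E'
from h import *
im=snap('wrist','w5.png'); 
cv2.imwrite('pics/w5c.png',cv2.resize(cv2.imread('pics/w5.png')[100:300,110:370],None,fx=3,fy=3,interpolation=cv2.INTER_CUBIC))
im=snap('scene','sc5.png')
cv2.imwrite('pics/sc5c.png',cv2.resize(cv2.imread('pics/sc5.png')[150:290,150:350],None,fx=4,fy=4,interpolation=cv2.INTER_CUBIC))
print(ctrl.read_state()['tcp_pos'])
E
```

```text
[537.43506797 164.65770964  72.69003117]
```

View pics/w5c.png

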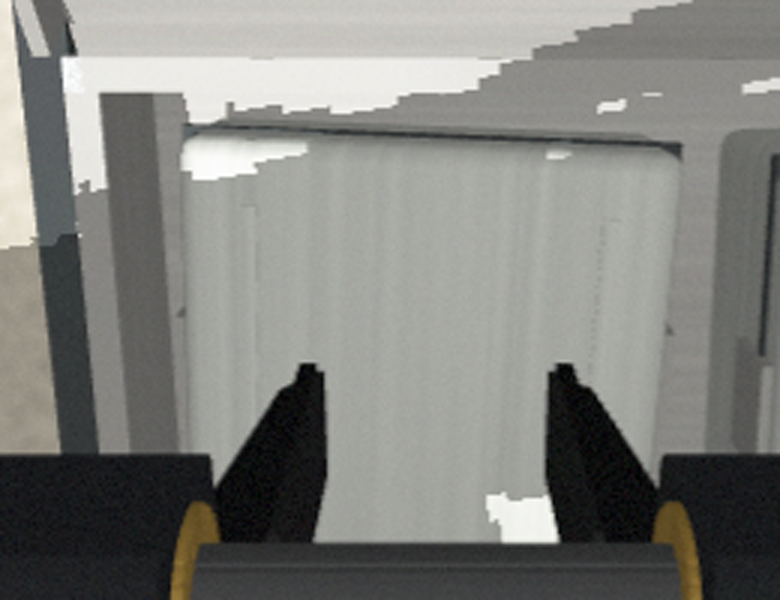

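View pics/sc5c.png

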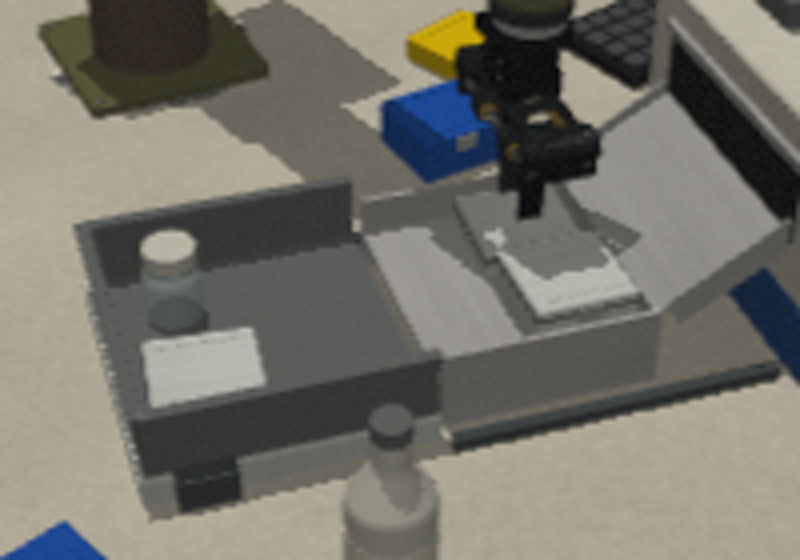

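>>> apply_moves(increments="0.001 0 0 0 0 0 0.04; 0.002 0 0 0 0 0 0.04; 0.003 0 0 0 0 0 0.04; 0.003 0 0 0 0 0 0.04")

```text
time_s: 6.15
tcp_pos: [537.3, 164.6, 69.5]
orientation: [1.317, 1.136, -1.318]
force: [0.5, -0.8, -0.0]
grip_width: 39.9
```

```bash
python3 - <<'E'
from h import *
c=eyes.get_calibration('wrist');K=np.array(c['camera_matrix']);d=np.array(c['dist_coeffs'])
T5=np.array(c['T']);T5[2,3]+=3
s=ctrl.read_state();R=cv2.Rodrigues(s['orientation'])[0]
Rct=R.T@T5[:3,:3]; off=R.T@(np.array(c['T'])[:3,3]-s['tcp_pos']);print(off)
R1=cv2.Rodrigues(np.array([1.209,1.209,-1.209]))[0]
T1=np.eye(4);T1[:3,:3]=R1@Rct;T1[:3,3]=np.array([650,69.8,331.3])+R1@off
def P(T): return np.linalg.inv(T)[:3]
a=np.array([(130,29.3),(207,45)]);b=np.array([(171.7,146.7),(336.7,150)])
X=cv2.triangulatePoints(P(T1),P(T5),cv2.undistortPoints(a.reshape(-1,1,2),K,d).reshape(-1,2).T,cv2.undistortPoints(b.reshape(-1,1,2),K,d).reshape(-1,2).T)
print((X[:3]/X[3]).T)
im=snap('wrist','w6.png')
cv2.imwrite('pics/w6c.png',cv2.resize(cv2.imread('pics/w6.png')[100:300,110:370],None,fx=3,fy=3,interpolation=cv2.INTER_CUBIC))
E
```

```text
[-1.82427348e+02  4.21454776e-02 -7.82113775e+01]
[[498.82472479 219.67322921  66.01606011]
 [590.80966861 203.09906231  61.33738392]]
```

View pics/w6c.png

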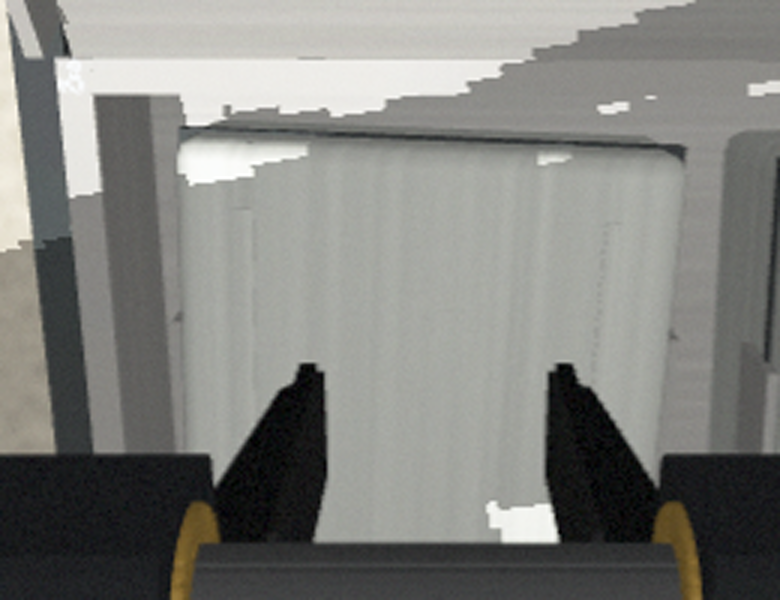

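>>> apply_moves(increments="0.001 0 0 0 0 0 0.04; 0.002 0 0 0 0 0 0.04; 0.003 0 0 0 0 0 0.04; 0.003 0 0 0 0 0 0.04")

```text
time_s: 6.6
tcp_pos: [537.3, 164.6, 66.5]
orientation: [1.317, 1.136, -1.318]
force: [0.6, -0.4, -1.0]
grip_width: 39.9
```

```bash
python3 - <<'E'
from h import *
t=ctrl.read_state()['tcp_pos']
for cam in('scene','side'):
    im=cv2.cvtColor(eyes.snapshot(cam),cv2.COLOR_RGB2BGR)
    a=np.radians(-8.5);ex=np.array([np.cos(a),np.sin(a),0]);ey=np.array([-ex[1],ex[0],0]);o=np.array([570.5,24.8,0])
    pts={'tcp':t,'tip':t-[0,0,17]}
    c0=proj(cam,[t,t-[0,0,17]])
    box=[o+x*ex+y*ey+[0,0,z] for z in(40,75) for x,y in((-112,0),(112,0),(112,190),(-112,190))]
    q=proj(cam,box)
    case=[np.array([537.5,164.7,z])+x*ex+y*ey for z in(40,70) for x,y in((-47.5,-47.5),(47.5,-47.5),(47.5,47.5),(-47.5,47.5))]
    k=proj(cam,case)
    ce=q.mean(0).astype(int); x0,y0=ce[0]-75,ce[1]-60; S=5
    v=cv2.resize(im[y0:y0+115,x0:x0+150],None,fx=S,fy=S,interpolation=cv2.INTER_CUBIC)
    f=lambda p:tuple(int(i) for i in (np.array(p)+.5-[x0,y0])*S)
    for Q,col in((q,(0,255,0)),(k,(0,0,255))):
      for b in(0,4):
        for i in range(4): cv2.line(v,f(Q[b+i]),f(Q[b+(i+1)%4]),col,1)
    cv2.circle(v,f(c0[0]),4,(255,0,0),-1);cv2.circle(v,f(c0[1]),4,(255,0,255),-1)
    cv2.imwrite(f'pics/{cam}7.png',v)
E
```

```text
(no output)
```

View pics/scene7.png

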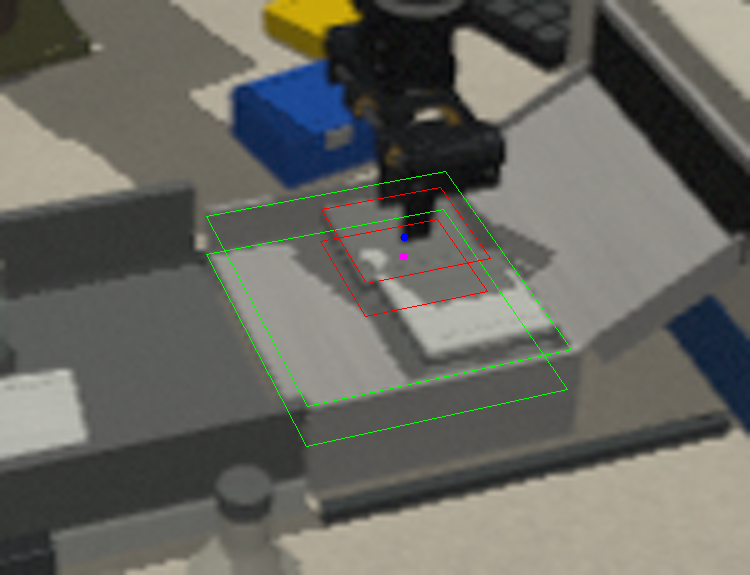

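View pics/side7.png

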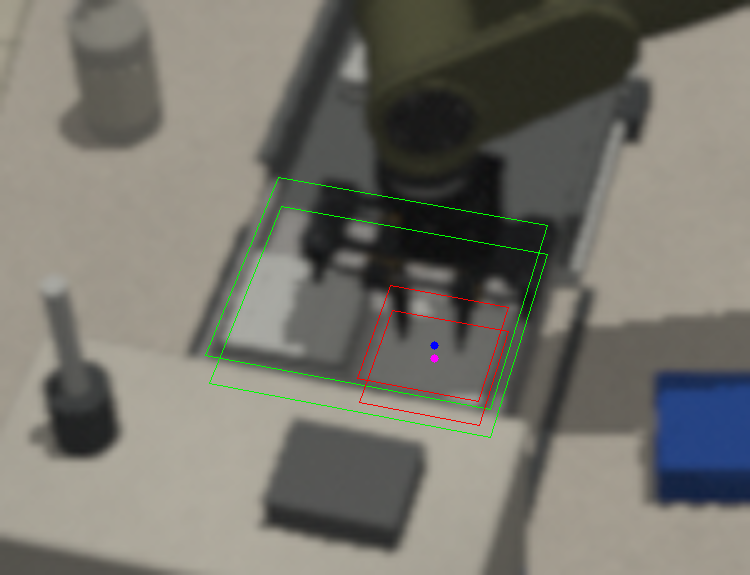

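>>> apply_moves(increments="0.001 0 0 0 0 0 0.04; 0.002 0 0 0 0 0 0.04; 0.003 0 0 0 0 0 0.04; 0.003 0 0 0 0 0 0.04")

```text
time_s: 7.1
tcp_pos: [537.3, 164.6, 63.5]
orientation: [1.317, 1.136, -1.318]
force: [-0.0, -0.5, 0.8]
grip_width: 40.0
```

>>> apply_moves(increments="0.001 0 0 0 0 0 0.04; 0.002 0 0 0 0 0 0.04; 0.002 0 0 0 0 0 0.04; 0.002 0 0 0 0 0 0.04")

```text
time_s: 7.5
tcp_pos: [537.4, 164.6, 61.7]
orientation: [1.317, 1.136, -1.317]
force: [-0.3, 0.7, 0.6]
grip_width: 40.3
```

```bash
python3 - <<'E'
from h import *
im=snap('wrist','w8.png')
v=cv2.imread('pics/w8.png')[100:290,110:370];u=cv2.imread('pics/w2.png')[100:290,110:370]
cv2.imwrite('pics/w8c.png',cv2.resize(np.vstack([u,v]),None,fx=3,fy=1.55*1.0,interpolation=cv2.INTER_CUBIC))
E
```

```text
(no output)
```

View pics/w8c.png

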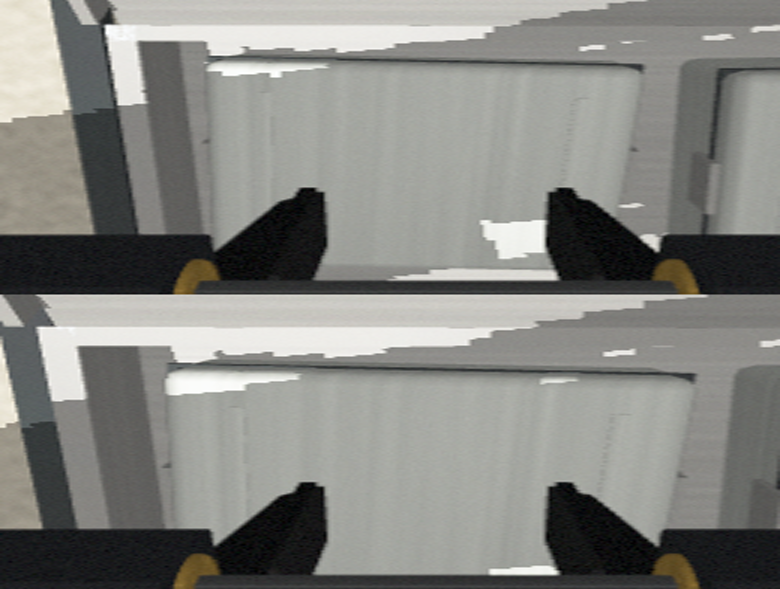

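```bash
python3 - <<'E'
from h import *
for c in('wrist','scene','side'):
  k=eyes.get_calibration(c);print(c,np.round(k['camera_matrix'],1).tolist(),np.round(k['dist_coeffs'],3))
s=ctrl.read_state();R=cv2.Rodrigues(s['orientation'])[0];t=s['tcp_pos']
for dx in(-20,-10,0,10,17):
  print(dx,proj('wrist',[t+R@np.array([dx,sy*20,z]) for sy in(-1,1) for z in(-10,0,10)]).round(0).tolist())
E
```

```text
wrist [[337.8, 0.0, 254.9], [0.0, 337.8, 189.5], [0.0, 0.0, 1.0]] [0.014 0.    0.    0.    0.   ]
scene [[421.9, 0.0, 258.9], [0.0, 421.9, 194.4], [0.0, 0.0, 1.0]] [0.009 0.    0.    0.    0.   ]
side [[481.1, 0.0, 256.0], [0.0, 481.1, 186.6], [0.0, 0.0, 1.0]] [-0.047  0.     0.     0.     0.   ]
-20 [[216.0, 229.0], [217.0, 246.0], [217.0, 264.0], [293.0, 229.0], [293.0, 246.0], [292.0, 264.0]]
-10 [[218.0, 222.0], [219.0, 239.0], [219.0, 255.0], [291.0, 222.0], [291.0, 238.0], [290.0, 255.0]]
0 [[220.0, 215.0], [221.0, 231.0], [221.0, 247.0], [290.0, 215.0], [289.0, 231.0], [289.0, 247.0]]
10 [[222.0, 209.0], [222.0, 225.0], [223.0, 240.0], [288.0, 209.0], [288.0, 225.0], [287.0, 240.0]]
17 [[223.0, 206.0], [223.0, 221.0], [224.0, 235.0], [287.0, 206.0], [287.0, 221.0], [286.0, 235.0]]
```

>>> apply_moves(increments="0.001 0 0 0 0 0 0.04; 0.002 0 0 0 0 0 0.04; 0.003 0 0 0 0 0 0.04; 0.003 0 0 0 0 0 0.04")

```text
time_s: 7.95
tcp_pos: [537.3, 164.6, 58.5]
orientation: [1.317, 1.136, -1.318]
force: [0.2, -0.1, -0.1]
grip_width: 40.1
```

>>> apply_moves(increments="0.001 0 0 0 0 0 0.04; 0.002 0 0 0 0 0 0.04; 0.002 0 0 0 0 0 0.04")

```text
time_s: 8.25
tcp_pos: [537.6, 164.7, 57.4]
orientation: [1.317, 1.136, -1.317]
force: [-1.4, 0.4, 4.0]
grip_width: 40.0
```

>>> apply_moves(increments="0.001 0 0 0 0 0 0.04; 0.002 0 0 0 0 0 0.04; 0.002 0 0 0 0 0 0.04")

```text
time_s: 8.55
tcp_pos: [538.2, 164.8, 57.3]
orientation: [1.318, 1.135, -1.317]
force: [-5.3, -0.2, 12.7]
grip_width: 39.8
```

>>> apply_moves(increments="0.001 0 0 0 0 0 0.04; 0.002 0 0 0 0 0 0.04; 0.002 0 0.003 0 0 0 0.04; 0.002 0 0.007 0 0 0 0.04; 0.002 0 0.011 0 0 0 0.04; 0.002 0 0.015 0 0 0 0.04; 0.002 0 0.02 0 0 0 0.04")

```text
time_s: 9.25
tcp_pos: [538.6, 147.3, 57.5]
orientation: [1.327, 1.133, -1.309]
force: [1.2, 5.2, 13.6]
grip_width: 39.8
```

```bash
python3 - <<'E'
from h import *
snap('wrist','w9.png'); print(ctrl.read_state()['force'])
E
```

```text
[ 0.11680918  4.40660461 13.60181363]
```

View pics/w9.png

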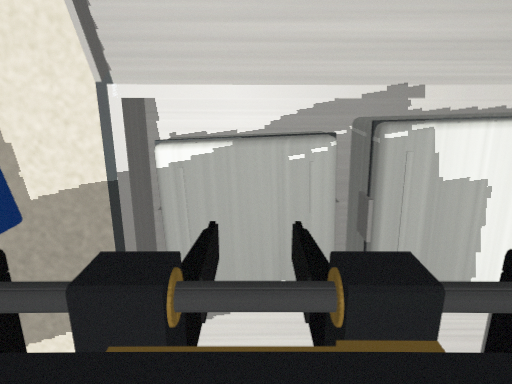

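>>> apply_moves(increments="0 0 0.005 0 0 0 0.04; 0 0 0.01 0 0 0 0.04; 0 0 0.015 0 0 0 0.04; 0 0 0.02 0 0 0 0.04; 0 0 0.025 0 0 0 0.04; 0 0 0.03 0 0 0 0.04; 0 0 0.035 0 0 0 0.04; 0 0 0.04 0 0 0 0.04; 0 0 0.045 0 0 0 0.04; 0 0 0.05 0 0 0 0.04; 0 0 0.05 0 0 0 0.04")

```text
time_s: 10.4
tcp_pos: [531.3, 96.7, 57.4]
orientation: [1.325, 1.131, -1.31]
force: [-0.0, 4.1, 12.8]
grip_width: 39.7
```

>>> apply_moves(increments="-0.004 0 0 0 0 0 0.04; -0.01 0 0 0 0 0 0.05; -0.03 0 0 0 0 0 0.055; -0.04 0 -0.03 0 0 0 0.055; -0.04 0 -0.07 0 0 0 0.055; -0.04 0 -0.075 0 0 0 0.055; -0.04 0 -0.075 0 0 0 0.055")

```text
time_s: 11.1
tcp_pos: [537.6, 170.2, 92.0]
orientation: [1.315, 1.137, -1.317]
force: [-0.7, 0.4, -0.1]
grip_width: 54.9
```

```bash
python3 - <<'E'
from h import *
snap('wrist','w10.png'); print(ctrl.read_state()['force'])
E
```

```text
[-0.4629474  -0.3751825   0.71080928]
```

View pics/w10.png

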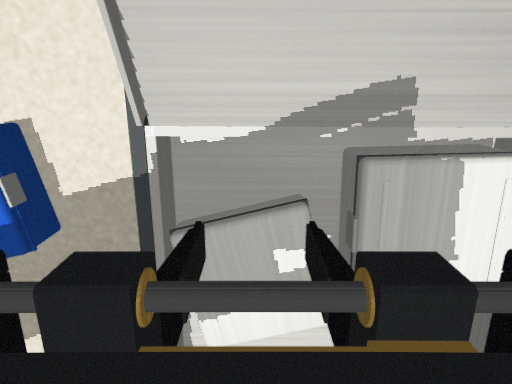

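```bash
cat >> h.py <<'E'
a_=np.radians(-8.5);EX=np.array([np.cos(a_),np.sin(a_)]);EY=np.array([-EX[1],EX[0]]);O=np.array([570.5,24.8])
def tray(p): p=np.atleast_2d(p)[:,:2]-O; return np.c_[p@EX,p@EY].round(1)
E
python3 - <<'E'
from h import *
print(tray(ray('wrist',[(175,232),(307,200)],70)), tray(ctrl.read_state()['tcp_pos']))
print(tray(ray('wrist',[(175,232),(307,200)],66)))
E
```

```text
[[-106.2  128.2]
 [ -21.   150.2]] [[-54.1 138.1]]
[[-107.3  126.4]
 [ -20.4  148.9]]
```

>>> apply_moves(increments="0 -0.004 -0.015 0 0 0 0.055; 0 -0.006 -0.029 0 0 0 0.055; 0 -0.006 -0.029 0 0 0 0.055; 0.01 -0.006 -0.029 0 0 0 0.055; 0.02 -0.006 -0.029 0 0 0 0.055; 0.03 -0.006 -0.029 0 0 0 0.055; 0.04 -0.006 -0.029 0 0 0 0.055; 0.048 -0.006 -0.029 0 0 0 0.055; 0.052 -0.006 -0.029 0 0 0 0.055; 0.052 -0.006 -0.029 0 0 0 0.055")

```text
time_s: 12.15
tcp_pos: [536.0, 198.9, 39.7]
orientation: [1.316, 1.136, -1.319]
force: [-0.7, -0.6, 0.2]
grip_width: 55.1
```

```bash
python3 - <<'E'
from h import *
snap('wrist','w11.png'); print(ctrl.read_state()['force'],tray(ctrl.read_state()['tcp_pos']))
im=snap('scene','sc11.png')
cv2.imwrite('pics/sc11c.png',cv2.resize(cv2.imread('pics/sc11.png')[150:290,150:350],None,fx=4,fy=4,interpolation=cv2.INTER_CUBIC))
E
```

```text
[ 0.24121194 -0.12622915  0.33683486] [[-59.4 167.4]]
```

View pics/w11.png

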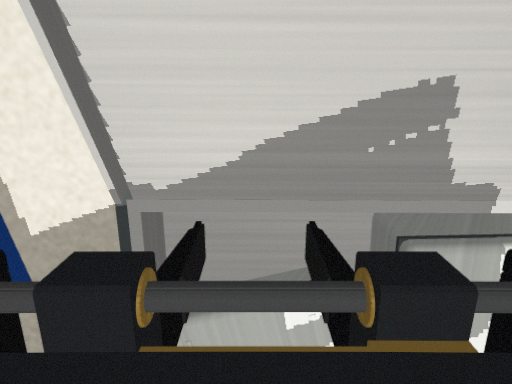

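View pics/sc11c.png

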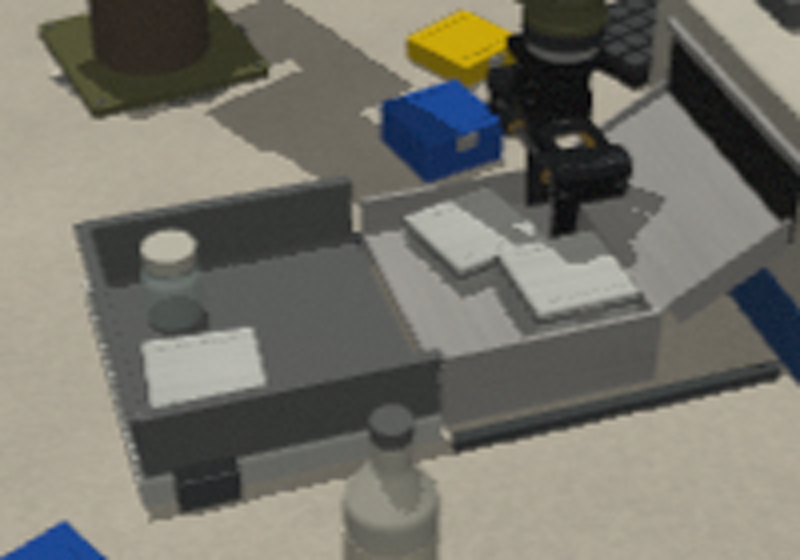

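>>> apply_moves(increments="0 0 0.005 0 0 0 0.055; 0 0 0.01 0 0 0 0.055; 0 0 0.015 0 0 0 0.055; 0 0 0.021 0 0 0 0.055; 0 0 0.028 0 0 0 0.055; 0 0 0.035 0 0 0 0.055; 0 0 0.042 0 0 0 0.055; 0 0 0.049 0 0 0 0.055; 0 0 0.056 0 0 0 0.055; 0 0 0.063 0 0 0 0.055; 0 0 0.07 0 0 0 0.055")

```text
time_s: 13.35
tcp_pos: [526.1, 129.4, 40.8]
orientation: [1.318, 1.136, -1.317]
force: [1.4, 0.7, 1.1]
grip_width: 54.9
```

```bash
python3 - <<'E'
from h import *
print(ctrl.read_state()['force'],tray(ctrl.read_state()['tcp_pos']))
im=snap('scene','sc12.png');im=snap('side','si12.png')
a=cv2.resize(cv2.imread('pics/sc12.png')[170:280,160:320],None,fx=2.4,fy=4,interpolation=cv2.INTER_CUBIC)
b=cv2.resize(cv2.imread('pics/si12.png')[110:220,160:320],None,fx=2.4,fy=4,interpolation=cv2.INTER_CUBIC)
cv2.imwrite('pics/c12.png',np.hstack([a,b]))
E
```

```text
[1.39417936 0.70178306 1.09710223] [[-59.3  96.9]]
```

View pics/c12.png

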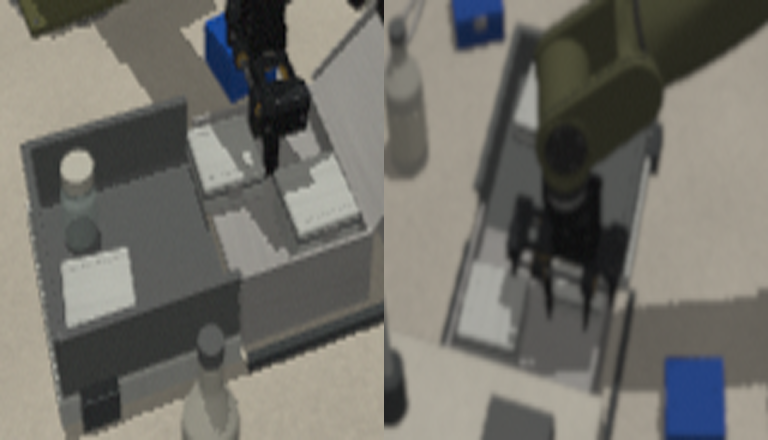

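>>> apply_moves(increments="0 0 0.006 0 0 0 0.055; 0 0 0.012 0 0 0 0.055; 0 0 0.018 0 0 0 0.055; 0 0 0.024 0 0 0 0.055; 0 0 0.03 0 0 0 0.055; 0 0 0.036 0 0 0 0.055; 0 0 0.042 0 0 0 0.055; 0 0 0.048 0 0 0 0.055; 0 0 0.054 0 0 0 0.055; 0 0 0.06 0 0 0 0.055; 0 0 0.066 0 0 0 0.055; 0 0 0.072 0 0 0 0.055")

```text
time_s: 14.65
tcp_pos: [515.4, 58.2, 40.6]
orientation: [1.317, 1.136, -1.318]
force: [1.0, -0.3, -1.3]
grip_width: 55.1
```

```bash
python3 - <<'E'
from h import *
print(ctrl.read_state()['force'],tray(ctrl.read_state()['tcp_pos']))
im=snap('scene','sc13.png');im=snap('wrist','w13.png')
a=cv2.resize(cv2.imread('pics/sc13.png')[170:280,160:320],None,fx=2.4,fy=4,interpolation=cv2.INTER_CUBIC)
b=cv2.resize(cv2.imread('pics/w13.png'),(400,440))
cv2.imwrite('pics/c13.png',np.hstack([a,b]))
E
```

```text
[ 0.98205967 -0.27438835 -1.29063578] [[-59.4  24.9]]
```

View pics/c13.png

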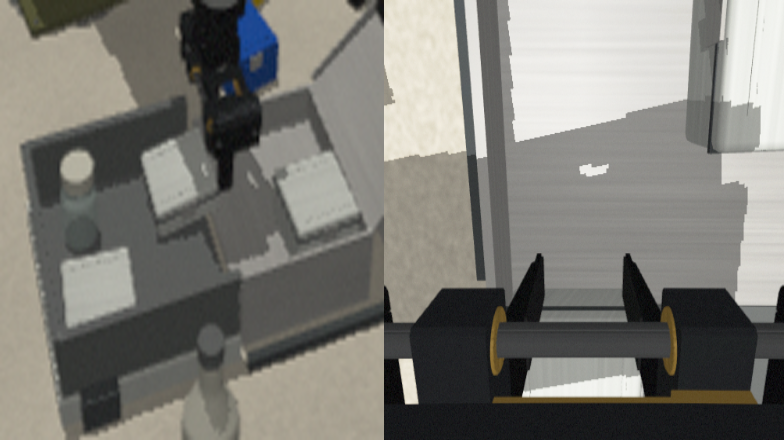

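>>> apply_moves(increments="0 0 0.005 0 0 0 0.055; 0 0 0.01 0 0 0 0.055; 0 0 0.015 0 0 0 0.055; 0 0 0.02 0 0 0 0.055; 0 0 0.024 0 0 0 0.055; 0 0 0.028 0 0 0 0.055; 0 0 0.028 0 0 0 0.055; 0 0 0.02 0 0 0 0.055")

```text
time_s: 15.55
tcp_pos: [512.7, 38.4, 40.8]
orientation: [1.318, 1.134, -1.318]
force: [0.8, 0.1, 1.2]
grip_width: 55.2
```

```bash
python3 - <<'E'
from h import *
print(ctrl.read_state()['force'],tray(ctrl.read_state()['tcp_pos']))
im=snap('scene','sc14.png');im=snap('wrist','w14.png')
a=cv2.resize(cv2.imread('pics/sc14.png')[170:280,160:320],None,fx=2.4,fy=4,interpolation=cv2.INTER_CUBIC)
b=cv2.resize(cv2.imread('pics/w14.png'),(400,440))
cv2.imwrite('pics/c14.png',np.hstack([a,b]))
E
```

```text
[0.764515   0.10275927 1.24675719] [[-59.1   5. ]]
```

View pics/c14.png

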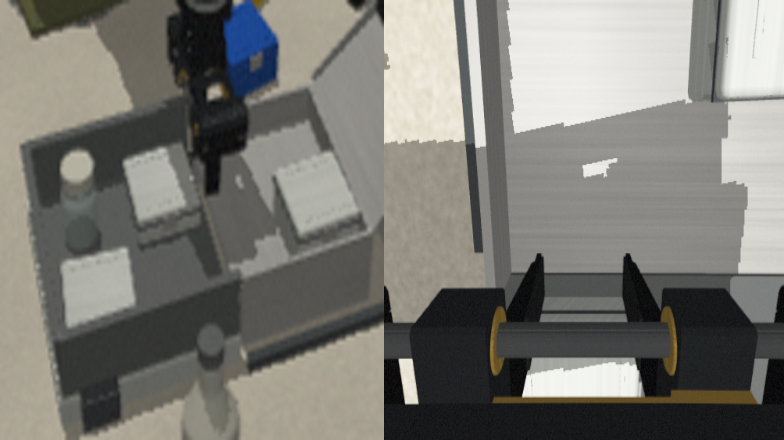

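>>> apply_moves(increments="-0.04 0 -0.01 0 0 0 0.055; -0.08 0.01 -0.02 0 0 0 0.05; -0.09 0.045 -0.045 0 0 0 0.04; -0.09 0.085 -0.085 0 0 0 0.04; -0.085 0.114 -0.115 0 0 0 0.04; -0.075 0.114 -0.119 0 0 0 0.04; -0.06 0.114 -0.119 0 0 0 0.04; -0.05 0.114 -0.119 0 0 0 0.04; -0.044 0.114 -0.119 0 0 0 0.04; -0.042 0.114 -0.119 0 0 0 0.04; -0.042 0.114 -0.119 0 0 0 0.04")

```text
time_s: 16.75
tcp_pos: [642.5, 139.2, 82.8]
orientation: [1.318, 1.135, -1.318]
force: [-0.5, -0.0, 0.5]
grip_width: 40.0
```

```bash
python3 - <<'E'
from h import *
print(ctrl.read_state()['force'],tray(ctrl.read_state()['tcp_pos']))
im=snap('scene','sc15.png');im=snap('wrist','w15.png')
a=cv2.resize(cv2.imread('pics/sc15.png')[170:280,160:320],None,fx=2.4,fy=4,interpolation=cv2.INTER_CUBIC)
b=cv2.resize(cv2.imread('pics/w15.png'),(400,440))
cv2.imwrite('pics/c15.png',np.hstack([a,b]))
E
```

```text
[-0.45254156 -0.03350026  0.45339488] [[ 54.3 123.8]]
```

View pics/c15.png

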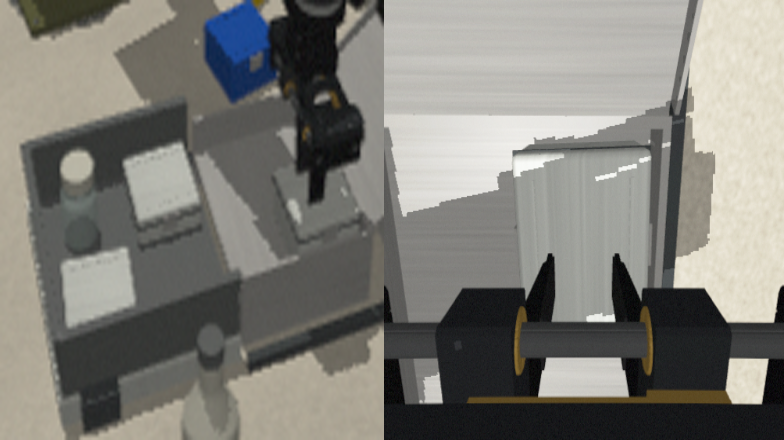

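>>> apply_moves(increments="0.002 0 0 0 0 0 0.04; 0.003 0 0 0 0 0 0.04; 0.004 0 0 0 0 0 0.04; 0.005 0 0 0 0 0 0.04; 0.006 0 0 0 0 0 0.04; 0.007 0 0 0 0 0 0.04; 0.007 0 0 0 0 0 0.04")

```text
time_s: 17.55
tcp_pos: [643.1, 139.9, 77.4]
orientation: [1.317, 1.136, -1.317]
force: [-3.8, -0.8, 7.3]
grip_width: 39.8
```

>>> apply_moves(increments="0.0015 0 0 0 0 0 0.04; 0.003 0 0 0 0 0 0.04; 0.003 0 0.003 0 0 0 0.04; 0.003 0 0.008 0 0 0 0.04; 0.003 0 0.014 0 0 0 0.04; 0.003 0 0.02 0 0 0 0.04; 0.003 0 0.026 0 0 0 0.04; 0.003 0 0.032 0 0 0 0.04; 0.003 0 0.038 0 0 0 0.04; 0.003 0 0.044 0 0 0 0.04; 0.003 0 0.05 0 0 0 0.04; 0.003 0 0.055 0 0 0 0.04")

```text
time_s: 18.75
tcp_pos: [638.3, 87.5, 77.5]
orientation: [1.325, 1.133, -1.309]
force: [0.7, 6.0, 11.3]
grip_width: 40.0
```

```bash
python3 - <<'E'
from h import *
print(ctrl.read_state()['force'],tray(ctrl.read_state()['tcp_pos']))
im=snap('wrist','w16.png')
E
```

```text
[ 0.68505092  6.04551308 11.30325919] [[57.8 72. ]]
```

View pics/w16.png

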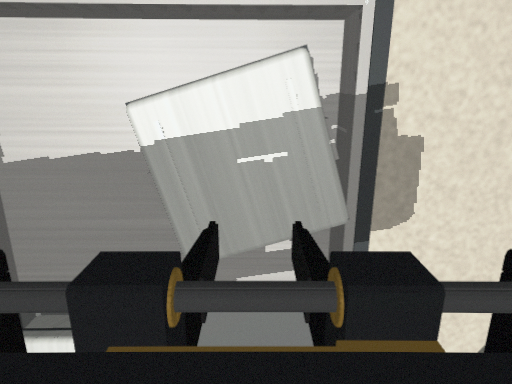

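```bash
python3 - <<'E'
from h import *
p=ray('wrist',[(127,103),(307,47),(348,220)],90);print(tray(p),np.linalg.norm(np.diff(p,axis=0),axis=1))
E
```

```text
[[ -4.3 144.1]
 [ 82.2 169.3]
 [107.9  83. ]] [90.11850922 90.11648112]
```

>>> apply_moves(increments="-0.01 0 0 0 0 0 0.04; -0.025 0 0 0 0 0 0.02; -0.025 0.01 -0.025 0 0 0 0; -0.025 0.017 -0.044 0 0 0 0; -0.02 0.017 -0.044 0 0 0 0; -0.013 0.017 -0.044 0 0 0 0; -0.009 0.017 -0.044 0 0 0 0; -0.006 0.017 -0.044 0 0 0 0; -0.004 0.017 -0.044 0 0 0 0; -0.002 0.017 -0.044 0 0 0 0; 0 0.017 -0.044 0 0 0 0; 0 0.017 -0.044 0 0 0 0")

```text
time_s: 20.0
tcp_pos: [658.2, 125.8, 77.3]
orientation: [1.317, 1.135, -1.318]
force: [-10.0, -1.4, 17.7]
grip_width: 0.7
```

>>> apply_moves(increments="0.001 0 0.003 0 0 0 0; 0.001 0 0.008 0 0 0 0; 0.001 0 0.013 0 0 0 0; 0.001 0 0.018 0 0 0 0; 0.001 0 0.023 0 0 0 0; 0.001 0 0.028 0 0 0 0; 0.001 0 0.03 0 0 0 0")

```text
time_s: 20.7
tcp_pos: [657.6, 98.3, 77.4]
orientation: [1.327, 1.132, -1.308]
force: [0.7, 6.0, 12.9]
grip_width: 0.4
```

```bash
python3 - <<'E'
from h import *
print(ctrl.read_state()['force'],tray(ctrl.read_state()['tcp_pos']))
im=snap('wrist','w17.png')
E
```

```text
[ 0.74153968  6.01944824 12.8764993 ] [[75.3 85.6]]
```

View pics/w17.png

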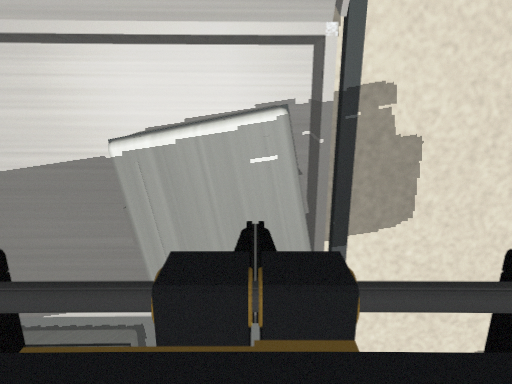

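```bash
python3 - <<'E'
from h import *
for z in(80,90):
  p=ray('wrist',[(110,145),(288,108)],z);print(tray(p),np.linalg.norm(np.diff(p,axis=0),axis=1))
E
```

```text
[[ -1.6 136.3]
 [ 92.6 155.4]] [96.06042295]
[[  2.6 137.8]
 [ 91.5 155.8]] [90.72994055]
```

>>> apply_moves(increments="-0.012 0 0 0 0 0 0; -0.035 0 -0.01 0 0 0 0.02; -0.04 -0.008 -0.045 0 0 0 0.04; -0.04 -0.017 -0.08 0 0 0 0.055; -0.04 -0.017 -0.086 0 0 0 0.055; -0.03 -0.017 -0.086 0 0 0 0.055; -0.025 -0.017 -0.086 0 0 0 0.055")

```text
time_s: 21.45
tcp_pos: [648.8, 183.2, 94.9]
orientation: [1.316, 1.136, -1.32]
force: [-0.6, -0.5, 0.9]
grip_width: 42.5
```

```bash
python3 - <<'E'
from h import *
print(ctrl.read_state()['force'],tray(ctrl.read_state()['tcp_pos']))
im=snap('wrist','w18.png')
E
```

```text
[-0.6043696  -0.46290907  0.90700973] [[ 54.  168.2]]
```

View pics/w18.png

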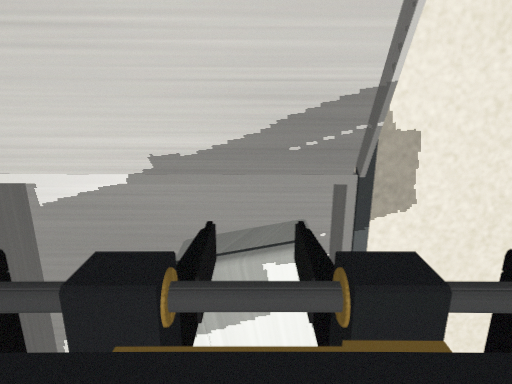

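```bash
python3 - <<'E'
from h import *
print([tray(ray('wrist',[(298,238),(218,253)],z)).tolist() for z in(82,90)])
E
```

```text
[[[80.3, 158.2], [30.1, 147.9]], [[79.2, 161.8], [31.1, 151.9]]]
```

>>> apply_moves(increments="0 0 -0.005 0 0 0 0.055; 0.006 0 -0.005 0 0 0 0.055; 0.01 0 -0.005 0 0 0 0.055; 0.014 0 -0.005 0 0 0 0.055; 0.018 0 -0.005 0 0 0 0.055; 0.021 0 -0.005 0 0 0 0.055; 0.022 0 -0.005 0 0 0 0.055")

```text
time_s: 22.2
tcp_pos: [650.1, 189.2, 74.2]
orientation: [1.317, 1.136, -1.318]
force: [-0.1, 0.5, -0.3]
grip_width: 55.4
```

>>> apply_moves(increments="0.005 0 0 0 0 0 0.055; 0.01 0 0 0 0 0 0.055; 0.016 0 0 0 0 0 0.055; 0.022 0 0 0 0 0 0.055; 0.028 0 0 0 0 0 0.055; 0.031 0 0 0 0 0 0.055; 0.031 0 0.006 0 0 0 0.055; 0.031 0 0.012 0 0 0 0.055; 0.031 0 0.018 0 0 0 0.055; 0.031 0 0.024 0 0 0 0.055; 0.031 0 0.03 0 0 0 0.055")

```text
time_s: 23.3
tcp_pos: [646.3, 159.2, 44.4]
orientation: [1.319, 1.135, -1.317]
force: [1.7, 3.4, 1.2]
grip_width: 55.0
```

>>> apply_moves(increments="0 0 0.006 0 0 0 0.055; 0 0 0.012 0 0 0 0.055; 0 0 0.018 0 0 0 0.055; 0 0 0.024 0 0 0 0.055; 0 0 0.03 0 0 0 0.055; 0 0 0.036 0 0 0 0.055; 0 0 0.042 0 0 0 0.055; 0 0 0.048 0 0 0 0.055")

```text
time_s: 24.1
tcp_pos: [638.7, 111.7, 43.7]
orientation: [1.317, 1.136, -1.317]
force: [0.4, 1.2, 1.1]
grip_width: 55.0
```

```bash
python3 - <<'E'
from h import *
print(ctrl.read_state()['force'],tray(ctrl.read_state()['tcp_pos']))
im=snap('scene','sc19.png');im=snap('wrist','w19.png')
a=cv2.resize(cv2.imread('pics/sc19.png')[170:280,160:320],None,fx=2.4,fy=4,interpolation=cv2.INTER_CUBIC)
b=cv2.resize(cv2.imread('pics/w19.png'),(400,440))
cv2.imwrite('pics/c19.png',np.hstack([a,b]))
E
```

```text
[0.44299046 1.18556249 1.12937724] [[54.7 96. ]]
```

View pics/c19.png

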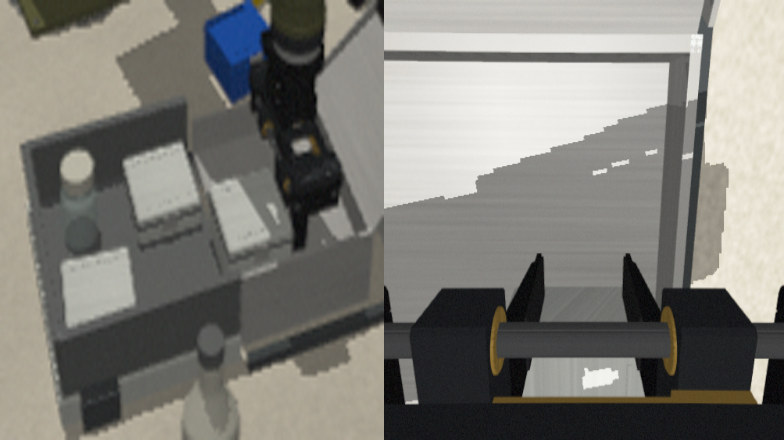

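>>> apply_moves(increments="0 0 0.006 0 0 0 0.055; 0 0 0.012 0 0 0 0.055; 0 0 0.018 0 0 0 0.055; 0 0 0.024 0 0 0 0.055; 0 0 0.03 0 0 0 0.055; 0 0 0.036 0 0 0 0.055; 0 0 0.042 0 0 0 0.055; 0 0 0.047 0 0 0 0.055; 0 0 0.052 0 0 0 0.055; 0 0 0.057 0 0 0 0.055; 0 0 0.062 0 0 0 0.055")

```text
time_s: 25.3
tcp_pos: [629.4, 50.4, 43.4]
orientation: [1.317, 1.136, -1.318]
force: [-0.1, 1.2, -1.2]
grip_width: 55.3
```

>>> apply_moves(increments="0 0 0.005 0 0 0 0.055; 0 0 0.01 0 0 0 0.055; 0 0 0.015 0 0 0 0.055; 0 0 0.02 0 0 0 0.055; 0 0 0.025 0 0 0 0.055; 0 0 0.03 0 0 0 0.055; 0 0 0.034 0 0 0 0.055; 0 0 0.037 0 0 0 0.055; 0 0 0.037 0 0 0 0.055")

```text
time_s: 26.2
tcp_pos: [624.2, 13.5, 43.8]
orientation: [1.317, 1.135, -1.318]
force: [-0.3, -0.1, 0.1]
grip_width: 54.9
```

```bash
python3 - <<'E'
from h import *
print(ctrl.read_state()['force'],tray(ctrl.read_state()['tcp_pos']))
im=snap('scene','sc20.png');im=snap('wrist','w20.png')
a=cv2.resize(cv2.imread('pics/sc20.png')[170:280,160:320],None,fx=2.4,fy=4,interpolation=cv2.INTER_CUBIC)
b=cv2.resize(cv2.imread('pics/w20.png'),(400,440))
cv2.imwrite('pics/c20.png',np.hstack([a,b]))
E
```

```text
[-0.2811102  -0.14672047  0.12657996] [[54.8 -3.2]]
```

View pics/c20.png

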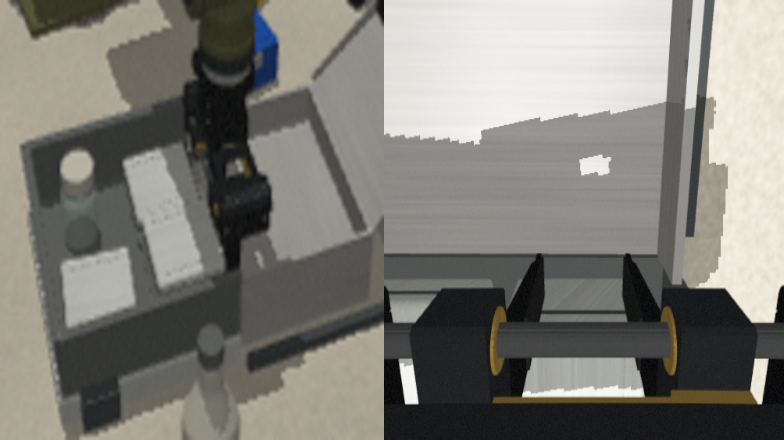

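Back off, rise clear, and view from above the tote.

>>> apply_moves(increments="0 0 -0.01 0 0 0 0.055; -0.03 0 -0.02 0 0 0 0.055; -0.08 0 -0.03 0 0 0 0.055; -0.13 0 -0.03 0 0 0 0.03; -0.18 -0.02 -0.05 0 0 0 0; -0.23 -0.04 -0.05 0 0 0 0; -0.27 -0.05 -0.03 0 0 0 0; -0.29 -0.05 -0.01 0 0 0 0; -0.29 -0.05 0 0 0 0 0; -0.29 -0.05 0 0 0 0 0")

```text
time_s: 27.3
tcp_pos: [574.8, 21.2, 334.0]
orientation: [1.319, 1.134, -1.318]
force: [-0.6, 0.4, 0.3]
grip_width: 4.5
```

```bash
python3 - <<'E'
from h import *
im=snap('scene','sc21.png');im=snap('wrist','w21.png')
print(ctrl.read_state()['tcp_pos'],ctrl.read_state()['force'])
a=cv2.imread('pics/sc21.png')[170:280,160:320]
cv2.imwrite('pics/c21.png',cv2.resize(a,None,fx=5,fy=5,interpolation=cv2.INTER_CUBIC))
E
```

```text
[574.22391707  22.04877771 331.17408424] [-0.26110064  0.71353864  0.29236749]
```

View pics/c21.png

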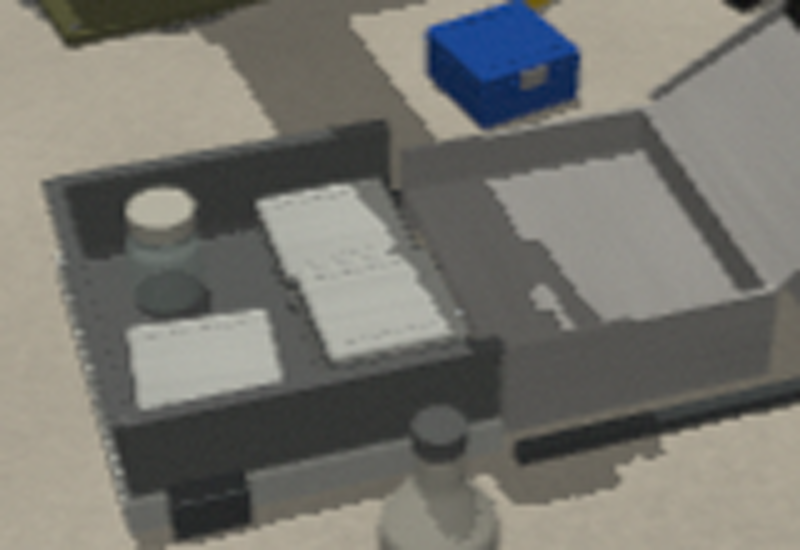

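View pics/w21.png

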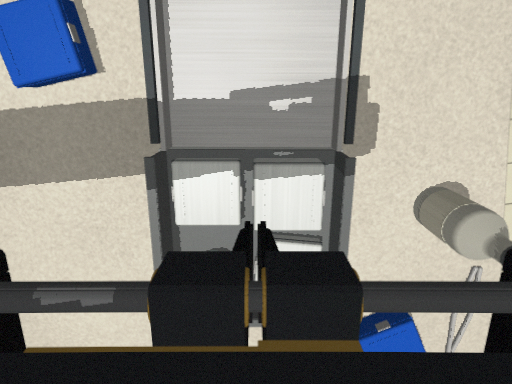

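```bash
python3 - <<'E'
from h import *
for n,q,z in(('flat',[(174,161),(241,161),(240,226),(175,226)],60),('tall',[(254,163),(324,163),(323,231),(256,231)],80)):
  p=ray('wrist',q,z);print(n,tray(p).tolist(),np.linalg.norm(p-np.roll(p,-1,0),axis=1).round(1))
c=cv2.imread('pics/w21.png')[140:260,150:355];cv2.imwrite('pics/w21c.png',cv2.resize(c,None,fx=3.8,fy=3.8,interpolation=cv2.INTER_CUBIC))
E
```

```text
flat [[-107.3, -14.9], [-15.9, -14.8], [-18.4, -110.1], [-112.3, -110.2]] [91.4 95.4 93.8 95.5]
tall [[2.0, -13.4], [93.3, -13.4], [97.3, -109.2], [4.7, -109.3]] [91.3 95.9 92.7 95.9]
```

View pics/w21c.png

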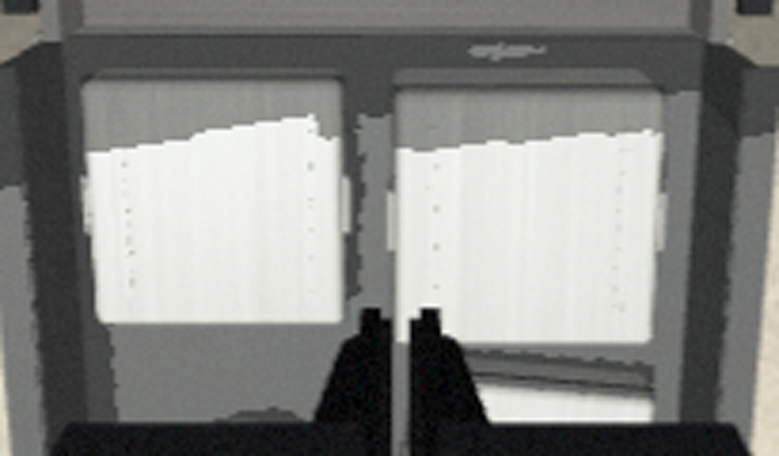

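Both cases lie square on the tote floor, with their rear edges about 13–15 mm past the lip. The jar is upright, the old case is in place, and the arm is clear of everything.

```bash
python3 -c "
from plant import ctrl
print(ctrl.finish_job(), ctrl.read_state()['time_s'])"
```

```text
the job is handed in; nothing more can be done
the job is handed in; nothing more can be done
```

Both cases are in the tote, lying flat with their lids up. I dragged each one off the back wall by light friction on its lid, at about 11–18 N measured. I then pushed it over the step with the open fingers behind it. The job was handed in at about 27 s.

**Last checks:** the final wrist and scene pictures show both cases square on the tote floor. By measurement the rear edges are about 13–15 mm past the lip and each lid is about 91–96 mm across. The jar was standing and the old case was in the tote. The force reading was about zero with the arm raised clear.

**What disagreed:**
- **Fingertip position:** contact came about 29 mm lower on the TCP reading than the stated fingertip offset predicts. The wrist camera's view of the fingers agreed with the contact, so I worked from the contact height.
- **Scene and side cameras:** the measured tray and tool did not line up with the pictures when projected into them, by several pixels, so I used those two only for visual checks.
- **Case rotation:** both cases turned about 14–17° while being dragged. The two-finger push squared them again; the tall one first needed a second, off-centre drag.

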